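# Run down the loose wing nut of a glue press

### The arm

A 6-joint arm with a two-finger parallel gripper is mounted at the origin on the work surface. World frame = base frame: x ahead of the robot, y to its left, z up, the work surface at z = 0. Lengths are in mm, angles in rad, forces in N, time in s.
With the tool pointing down it reaches from about 275 to 1000 mm from the base axis. Payload 8.4 kg.
Tool frame: the origin (TCP) lies at the centre of the arm's flange, where the gripper is bolted on; the fingertips stand 173 mm ahead of it and the grasp point (between the pads) lies 155 mm ahead of it (r.nose_length is the distance from the TCP to the fingertips, in mm); z points along the fingers, y is the direction in which the jaws open and shut (so a half turn about z gives the same grasp; the last joint's range is limited). The gripper opens to 85 mm and grips with 20 to 120 N. Pads are 22 mm wide; open, the fingers measure 114 mm over their backs; the gripper's body (76 mm by 85 mm) begins 54 mm behind the grasp point. The pads swing forward as they close: fully open they stand 13 mm farther back than shut.
Start: joints at [-1.285, 0.353, 1.633, -0, 1.155, -0.002], TCP at [177.401, -599.298, 404.681] pointing down, gripper open.
Joint ranges: [-2.63, 2.63], [-0.92, 2.1], [0.06, 2.66], [-1.3, 4.44], [0, 2.69], [-3.02, 3.02]. Speed limits (rad/s): [2.22, 2.22, 2.79, 3.14, 3.14, 3.14].

### API

Orientations are given as [roll, pitch, yaw] about the fixed x, y, z axes, in that order (R = Rz(yaw) Ry(pitch) Rx(roll)).
In Python, from rig import r, grab_frame, workorder gives the robot as it stands.
- The arm moves only by the tool carry_out, never from a script. Its argument "steps" is a list that holds one entry, the list of rows, each a list of 5 numbers: the opening in per cent of the stroke, from 0 (shut) to 100 (fully open), then the shift along the tool's x, y, z in m, then the turn about the tool's z in degrees. In form: [[[jaw, x, y, z, spin], ...]]. A call has 1 to 8 rows; each row is the pose to reach, as a shift and turn from the pose measured when the call began, along the tool's axes at that moment; what a row does not reach only later rows make up. A row lasts 1/10 s, in which the tool goes at most 50 mm and 8.59 degrees, less where a joint would pass 70% of its speed; a pose out of reach is approached as far as the arm can. A call with a gripper value outside its range is refused whole. The fingers move at their own pace and stop on an object; "squeeze" is the grip in N (left out, the last holds). Time passes only in rows, so rows that repeat a pose let the fingers close. It gives the time, the measured TCP pose, the force and the opening at its end, in the units of the state.
- r.sense(): the state, without advancing time (a new reading comes with each control period).
- grab_frame(name): name is "scene" or "top" or "wrist"; returns a dict with "image" (420x560x3 uint8, red, green, blue), "intrinsics" (3x3 intrinsics, pixels), "D" ([k1, k2, p1, p2, k3] as OpenCV has them; the pictures are not rectified), "eye" and "rotation" of the camera in the world; the wrist camera has in their place "T_tool_cam" (4x4, takes a point from camera to tool coordinates, whose origin is the TCP and whose axes are the flange's). Camera axes: x right, y up, looking along -z (the intrinsics and any distortion apply to the point x, -y, -z); pixel columns grow to the right and rows downward; lengths in mm; the calibration is good to about 2 mm. A picture is of the moment at which its call begins: read the wrist's pose just before it. There is no depth.
- workorder.sign_off(): hands the job in, once; it reports no verdict.
The state is a dict: "clock": time; "qpos": joint angles; "qvel": joint speeds; "joint_efforts": joint torques, N m; "eef_pos": TCP position; "tcp_rot": TCP orientation; "contact_force": force on the tool from outside, world axes, zero at the start; "wrist_torque": the same for the moment, N m; "opening": opening from 0.0 (shut) to 1.0 (fully open).
Only numpy, scipy, OpenCV 4.12 (cv2) and the standard library are available. Lean on these libraries where they do the work, as an engineer would, in place of code of your own. Each camera call takes 0.05 s, during which the arm holds its last target.

### The job

The brass wing nut at the red end of the little glue press is loose. Run it down clockwise until it is fully home against its stop by pushing its wings round with light fingertip strokes, never gripping it, then take the hand away. Leave the drink can, glue bottle and tape roll where they stand.

Things in the scene. Friction and masses are not known exactly. Their poses are not given: they have to be found in the camera images.
- press: Wooden glue press, fixed to the bench. Origin: centre of its underside; x across, y along, z up. Base 100 (x) by 240 (y) mm. Pressure board 70 by 200 mm, top 46 mm above the bench. A fence 92 mm high runs all along the -x side (inner face at x = -50 mm); the +x side is open. The +y end is painted red and carries the loose brass nut; a tight, immovable aluminium nut sits at y = -65 mm.
- stud (a point): On the loose nut's axis (press x = 0, y = +65 mm), at the washer's upper face, 49 mm above the bench, where the nut's underside sits when fully home. The stud is 10 mm thick and ends 68 mm above the bench. Axes as the press.
- wingnut (a joint): Angle of the brass nut, rad; grows clockwise seen from above (tightening). At 0 the wings lie along the press's x axis, wing_a to +x. Starts at 1.2 to 4.2; stop (fully home) at 9.425, one and a half turns from 0, wings again along the press's x, wing_a to -x. Friction 0.04 N m (2 N at a wing); stays where left. Sinks 3 mm a turn: at 0 its underside is 4.5 mm above the washer.
- wing_a (a point): Middle of one wing of the brass nut, 28 mm from the axis, 15 mm above the nut's underside; x points outward along this wing, z up. Nut: hub 22 mm wide, 14 mm high; two opposite flat upright wings 5 mm thick reach 32 mm from the axis (span 64 mm), from 5 to 25 mm above the underside. The wings are rubber-cushioned on the hub: at the stop they give 0.1 rad under 15 N.
- wing_b (a point): The same point on the opposite wing, 28 mm from the axis (its x axis points inward, towards the nut's axis).
- can: Loose drink can, bare aluminium, 66 mm wide, 115 mm high; origin at the centre of its underside. To be left alone.
- glue: Loose white glue bottle with an orange cap, 48 mm wide, 115 mm high; origin at the centre of its underside. To be left alone.
- tape: Loose green roll of tape lying flat, 80 mm wide, 24 mm high; origin at the centre of its underside. To be left alone.

How it is judged (in metres and radians):
At the end, for the whole second after the job is handed in: The loose brass wing nut rests fully home: turned clockwise to within 0.125 rad (7 degrees) of its stop, and still. The can, glue bottle and tape roll stand upright within 20 mm of where they were (value of joint wingnut above 9.3 rad and velocity of joint wingnut between -0.05 and 0.05 rad/s and distance of each of can, glue, tape from where it was at the start of the episode below 0.02 m and angle between each of can, glue's own z axis and vertical below 0.1 rad); the robot touches nothing.
It fails at once if the wing nut is gripped or forced: the fingers press on it with more than 30 N in all (contact force between the fingers and wingnut above 30 N).
It fails at once if the can, the glue bottle or the tape roll is moved by more than 20 mm, lifted or knocked over (distance of any of can, glue, tape from where it was at the start of the episode above 0.02 m or angle between any of can, glue's own z axis and vertical above 0.5 rad).
It also fails if it takes over 72 s, if anything falls off the work surface, if the arm or the gripper's body presses on something with over 40 N, if the wrist force passes 120 N, or if a joint passes its speed limit or range.

## Working session

There is one attempt and no reset: what is moved stays moved. The work goes in short steps, Python scripts to look and compute and a tool call to move; the robot and the scene stay as the last step left them, time stands still between calls to the robot, and variables do not carry over. Pictures are saved under pics/ and viewed, and the job is handed in when it is done.

Besides the shell and the picture viewer there is one more tool, called after "Emit:" by a JSON object that holds its "method" and its "body", one argument or row to a line. carry_out: Moves the arm, as the interface text tells. Its arguments: {"type":"object","properties":{"steps":{"type":"array","items":{"type":"array","items":{"type":"array","items":{"type":"number"}}}},"squeeze":{"type":"number"}},"required":["steps"]}

```bash
ls; mkdir -p pics
python3 - <<'E'
from rig import r, grab_frame
import cv2,numpy as np
s=r.sense();print(s['clock'],s['eef_pos'],s['tcp_rot'],s['opening'],r.nose_length)
for n in ['scene','top','wrist']:
    f=grab_frame(n);cv2.imwrite(f'pics/{n}0.png',f['image'][:,:,::-1])
    print(n,{k:np.round(v,3).tolist() for k,v in f.items() if k!='image'})
E
```

```text
pics
0.0 [ 177.34426791 -599.06362445  403.96226476] [-3.14022072e+00  1.11155167e-05  2.87790869e-01] 1.001226307545811 173.4
scene {'intrinsics': [[409.276, 0.0, 284.497], [0.0, 409.276, 206.688], [0.0, 0.0, 1.0]], 'D': [-0.103, 0.0, 0.0, 0.0, 0.0], 'eye': [1131.099, 154.909, 525.679], 'rotation': [0.904, -0.009, 1.831]}
top {'intrinsics': [[474.374, 0.0, 269.844], [0.0, 474.374, 209.835], [0.0, 0.0, 1.0]], 'D': [-0.156, 0.0, 0.0, 0.0, 0.0], 'eye': [449.217, 23.439, 1118.269], 'rotation': [0.122, -0.013, -1.555]}
wrist {'intrinsics': [[323.537, 0.0, 281.475], [0.0, 323.537, 207.644], [0.0, 0.0, 1.0]], 'D': [-0.063, 0.0, 0.0, 0.0, 0.0], 'T_tool_cam': [[0.0, 0.947, 0.322, 82.087], [1.0, -0.0, 0.0, 0.78], [0.0, 0.322, -0.947, 30.723], [0.0, 0.0, 0.0, 1.0]]}
```

View pics/scene0.png

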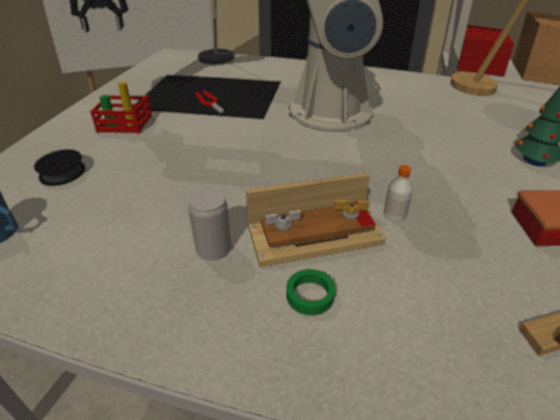

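View pics/top0.png

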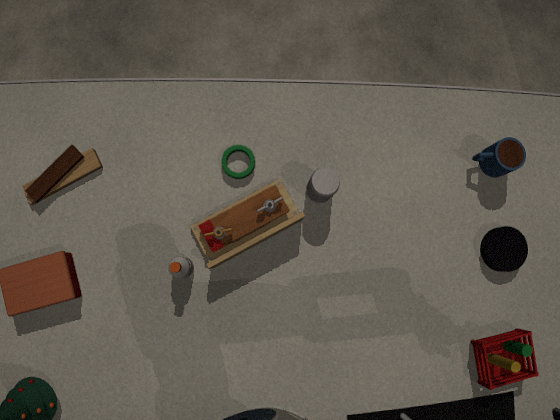

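View pics/wrist0.png

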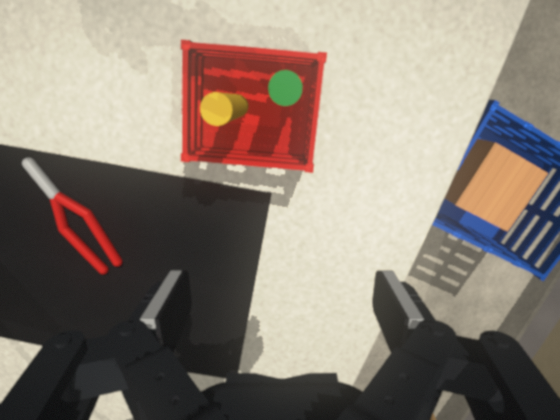

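The top view shows the press with the brass nut near (219,233) at the red end. The glue bottle is at (180,267), the can at (323,184) and the tape at (238,161). The fence is on the robot's side.

```bash
cat > h.py <<'E'
import numpy as np,cv2
from scipy.spatial.transform import Rotation as Ro
from rig import r, grab_frame
def cam(name):
    s=r.sense(); f=grab_frame(name)
    if name=='wrist':
        T=np.eye(4);T[:3,:3]=Ro.from_euler('xyz',s['tcp_rot']).as_matrix();T[:3,3]=s['eef_pos']
        T=T@f['T_tool_cam']
    else:
        T=np.eye(4);T[:3,:3]=Ro.from_euler('xyz',f['rotation']).as_matrix();T[:3,3]=f['eye']
    return f['image'],np.array(f['intrinsics']),np.array(f['D']),T
def ray(px,K,D,T):
    u=cv2.undistortPoints(np.array(px,float).reshape(-1,1,2),K,D)[:,0]
    d=np.c_[u[:,0],-u[:,1],-np.ones(len(u))]@T[:3,:3].T
    return T[:3,3],d
def plane(px,K,D,T,z):
    o,d=ray(px,K,D,T); return o+d*((z-o[2])/d[:,2])[:,None]
def proj(P,K,D,T):
    c=(np.atleast_2d(P)-T[:3,3])@T[:3,:3]; c=c*[1,-1,-1]
    return cv2.projectPoints(c,np.zeros(3),np.zeros(3),K,D)[0][:,0]
E
python3 - <<'E'
from h import *
im,K,D,T=cam('top')
c=im[150:320,150:350];cv2.imwrite('pics/topc.png',cv2.resize(c[:,:,::-1],None,fx=4,fy=4,interpolation=cv2.INTER_CUBIC)[:600,:800])
im,K,D,T=cam('scene')
c=im[160:270,230:420];cv2.imwrite('pics/scc.png',cv2.resize(c[:,:,::-1],None,fx=4,fy=4,interpolation=cv2.INTER_CUBIC))
E
```

```text
(no output)
```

View pics/topc.png

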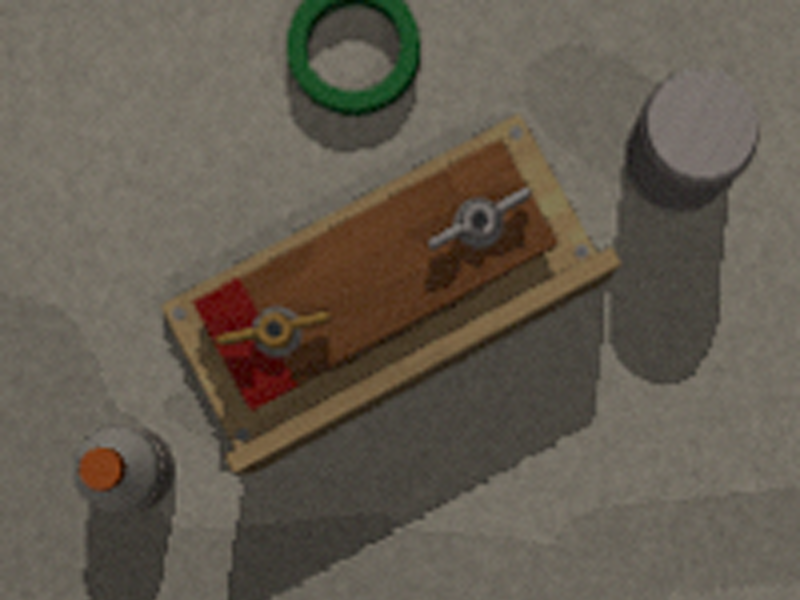

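View pics/scc.png

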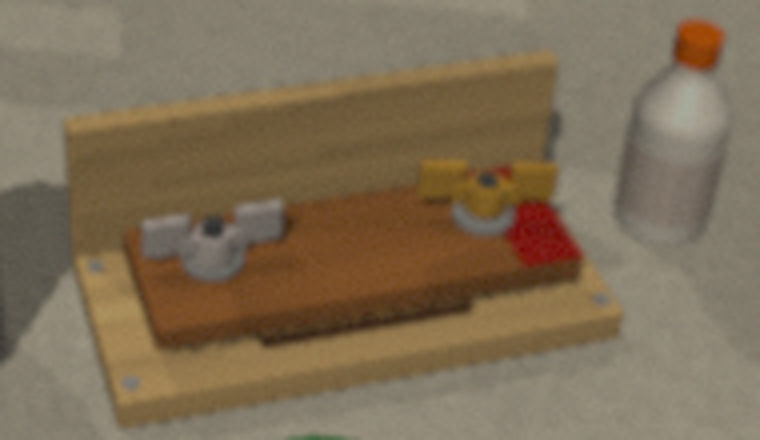

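Run:
```python
from h import *
im,K,D,T=cam('top')
f=lambda x,y,x0=150,y0=150:(x/4+x0-.375,y/4+y0-.375)
def P(px,z): return np.round(plane([px],K,D,T,z)[0],1)
print('stud',P(f(275,329),68),'alu',P(f(480,220),68))
a=P(f(220,338),75);b=P(f(328,316),75);print('tips',a,b,np.hypot(*(a-b)[:2]))
print('fence top ends outer',P(f(234,470),92),P(f(618,264),92))
print('fence inner',P(f(229,455),92),P(f(612,247),92))
print('base corner',P(f(165,312),22),P(f(518,117),22))
print('can',P(f(703,128),115),'glue',P(f(101,468),115),'tape',P(f(354,50),24))
oT,dT=ray([f(275,329)],K,D,T);oA,dA=ray([f(480,220)],K,D,T)
im,K,D,T=cam('scene')
for px,o,d in((f(488,180,230,160),oT,dT),(f(213,224,230,160),oA,dA)):
    o2,d2=ray([px],K,D,T)
    A=np.c_[d[0],-d2[0]];t=np.linalg.lstsq(A,o2-o,rcond=None)[0]
    print('tri',o+t[0]*d[0],o2+t[1]*d2[0])
```

```text
stud [526.6 125.2  68. ] alu [589.5  12.4  68. ]
tips [520.5 154.8  75. ] [533.8  95.5  75. ] 60.77318487622646
fence top ends outer [448.3 143.1  92. ] [563.4 -62.9  92. ]
fence inner [456.3 146.   92. ] [572.7 -59.6  92. ]
base corner [538.7 194.1  22. ] [657.1  -9.4  22. ]
can [ 635.4 -106.5  115. ] glue [447.8 211.  115. ] tape [695.2  87.8  24. ]
tri [526.71039351 125.39458334  66.39757845] [526.70357848 125.45338342  66.40277572]
tri [589.8790812   12.40131804  65.42780468] [590.0232209   11.77336004  65.45364564]
```

Emit:
{"method": "carry_out", "body": {
  "steps": [
    [[42,0.03,-0.034,0,-8],[42,0.065,-0.072,0,-16],[42,0.1,-0.11,0,-24],[42,0.135,-0.148,0,-32],[42,0.17,-0.186,0,-40],[42,0.205,-0.224,0,-48],[42,0.24,-0.262,0,-56],[42,0.27,-0.298,0,-64]]
  ],
  "squeeze": 20
}}

```text
clock: 1.15
eef_pos: [349.4, -241.3, 404.9]
tcp_rot: [3.141, 0.0, 1.41]
contact_force: [0.9, 0.2, 0.6]
opening: 0.421
```

```bash
cat > st.py <<'E'
from h import *
N=np.array([526.6,125.3])
def st(target=N,z=None):
    s=r.sense();p=s['eef_pos'];R=Ro.from_euler('xyz',s['tcp_rot']).as_matrix()
    d=np.array([target[0]-p[0],target[1]-p[1],0 if z is None else z-p[2]])
    print('t',s['clock'],'p',np.round(p,1),'rpy',np.round(np.degrees(s['tcp_rot']),1),'q6',np.round(np.degrees(s['qpos'][5]),1),'open',round(s['opening'],3),'F',np.round(s['contact_force'],1),'M',np.round(s['wrist_torque'],2))
    print('tool delta mm',np.round(R.T@d,1))
if __name__=='__main__': st(z=233)
E
python3 st.py
```

```text
t 1.15 p [ 349.4 -241.3  404.9] rpy [179.9   0.   80.8] q6 -25.6 open 0.421 F [0.9 0.2 0.6] M [ 0.01 -0.03 -0.01]
tool delta mm [390.3 116.1 172. ]
```

Emit:
{"method": "carry_out", "body": {
  "steps": [
    [[42,0.045,0.014,0,-8],[42,0.093,0.028,0,-16],[42,0.14,0.042,0,-24],[42,0.188,0.056,0,-32],[42,0.235,0.07,0,-40],[42,0.283,0.084,0,-48],[42,0.33,0.098,0,-56],[42,0.368,0.11,0,-64]]
  ]
}}

```text
clock: 1.95
eef_pos: [517.6, 107.0, 405.2]
tcp_rot: [3.141, 0.001, 2.534]
contact_force: [0.6, -0.8, -0.4]
opening: 0.421
```

```bash
python3 st.py
python3 - <<'E'
from h import *
im,K,D,T=cam('wrist');cv2.imwrite('pics/w1.png',im[:,:,::-1])
print(proj([526.6,125.3,68],K,D,T))
E
```

```text
t 1.95 p [517.6 107.  405.2] rpy [1.799e+02 1.000e-01 1.452e+02] q6 -43.7 open 0.421 F [ 0.6 -0.8 -0.4] M [-0.05 -0.07  0.01]
tool delta mm [  3.3  20.1 172.2]
[[302.91618579 183.56224138]]
```

View pics/w1.png

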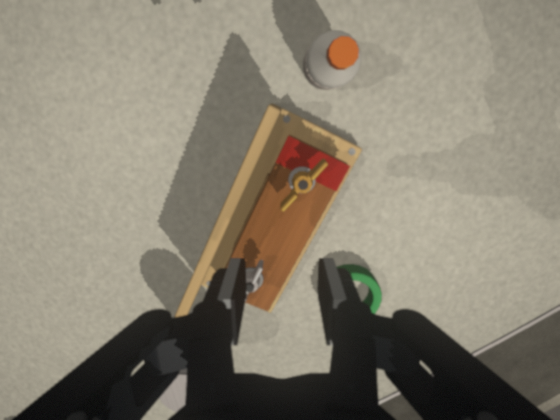

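The wrist view puts the stud at about (303,184), and my estimate projects to (302.9,183.6), so they agree. Next I centre over the nut and spin back.

Emit:
{"method": "carry_out", "body": {
  "steps": [
    [[42,0.001,0.004,0.0,-8],[42,0.002,0.01,0.0,-16],[42,0.003,0.015,0.01,-24],[42,0.0033,0.02,0.02,-32],[42,0.0033,0.0201,0.03,-40],[42,0.0033,0.0201,0.04,-48],[42,0.0033,0.0201,0.05,-56],[42,0.0033,0.0201,0.06,-64]]
  ]
}}

```text
clock: 2.8
eef_pos: [528.7, 129.0, 345.1]
tcp_rot: [3.141, 0.005, -2.618]
contact_force: [-0.5, -0.7, 0.1]
opening: 0.42
```

Emit:
{"method": "carry_out", "body": {
  "steps": [
    [[42,0,0,0.0,-8],[42,0,0,0.01,-16],[42,0,0,0.02,-24],[42,0,0,0.03,-32],[42,0,0,0.04,-40],[42,0,0,0.045,-48],[42,0,0,0.05,-52],[42,0,0,0.05,-52]]
  ]
}}

```text
clock: 3.6
eef_pos: [528.7, 129.0, 294.6]
tcp_rot: [-3.139, 0.003, -1.709]
contact_force: [-0.6, 0.0, 0.6]
opening: 0.417
```

```bash
python3 st.py
python3 - <<'E'
from h import *
for n in ('wrist','scene'):
    im,K,D,T=cam(n)
    if n=='scene': im=cv2.resize(im[60:270,230:430],None,fx=3,fy=2.8)
    cv2.imwrite(f'pics/{n}2.png',im[:,:,::-1])
    print(proj([526.6,125.3,68],K,D,T))
E
```

```text
t 3.6 p [528.7 129.  294.6] rpy [-179.8    0.2  -97.9] q6 -158.6 open 0.417 F [-0.6  0.   0.6] M [0.01 0.02 0.01]
tool delta mm [ 4.2  1.7 61.5]
[[284.13153453 226.06582686]]
[[351.64472111 203.89070087]]
```

View pics/wrist2.png

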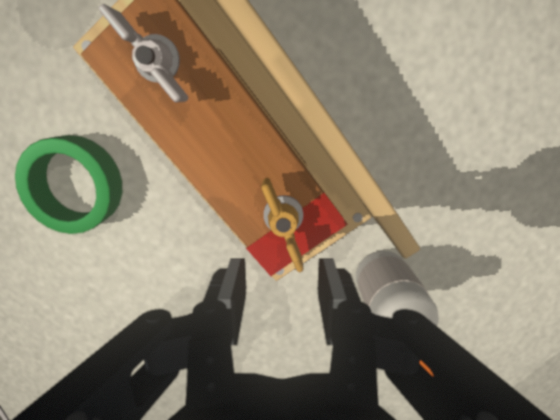

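View pics/scene2.png

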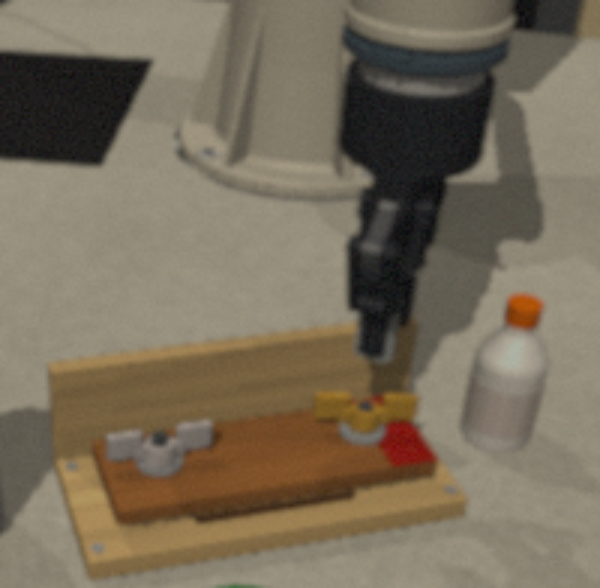

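Emit:
{"method": "carry_out", "body": {
  "steps": [
    [[42,0.0025,0.001,0,0],[42,0.0048,0.0017,0,0],[42,0.0048,0.0017,0.015,0],[42,0.0048,0.0017,0.03,0],[42,0.0048,0.0017,0.04,0],[42,0.0048,0.0017,0.05,0],[42,0.0048,0.0017,0.0605,0],[42,0.0048,0.0017,0.0605,0]]
  ]
}}

```text
clock: 4.5
eef_pos: [526.4, 124.7, 233.4]
tcp_rot: [-3.14, 0.003, -1.712]
contact_force: [-0.5, -0.4, 0.7]
opening: 0.419
```

```bash
python3 st.py
python3 - <<'E'
from h import *
for n in ('wrist','scene'):
    im,K,D,T=cam(n)
    if n=='scene': im=cv2.resize(im[60:270,230:430],None,fx=3,fy=2.8)
    cv2.imwrite(f'pics/{n}3.png',im[:,:,::-1])
E
```

```text
t 4.5 p [526.4 124.7 233.4] rpy [-179.9    0.2  -98.1] q6 -158.9 open 0.419 F [-0.5 -0.4  0.7] M [ 0.02  0.02 -0.02]
tool delta mm [-0.7 -0.1  0.4]
```

View pics/wrist3.png

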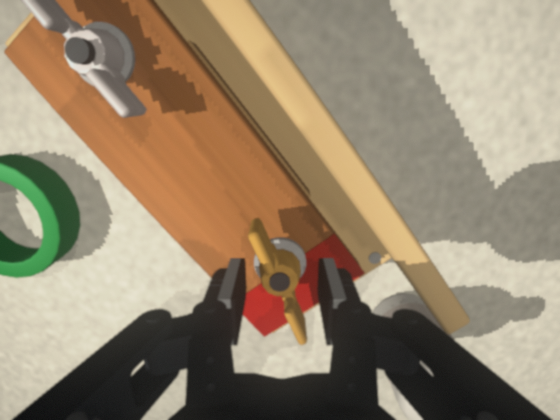

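View pics/scene3.png

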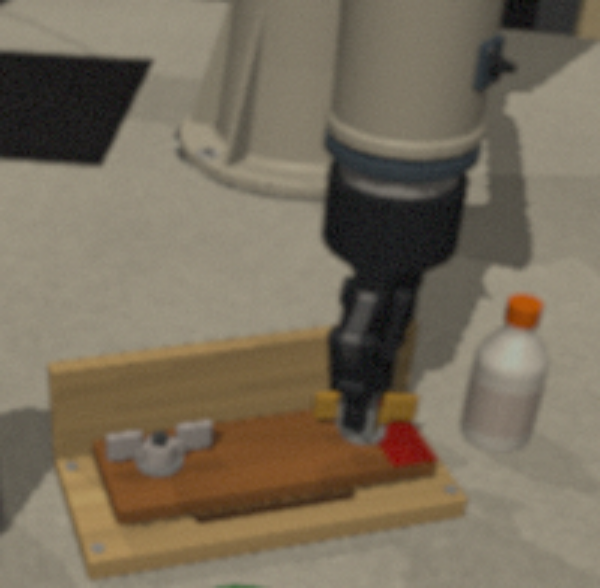

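Emit:
{"method": "carry_out", "body": {
  "steps": [
    [[42,0,0,0,5],[42,0,0,0,10],[42,0,0,0,15],[42,0,0,0,20],[42,0,0,0,25],[42,0,0,0,30],[42,0,0,0,35],[42,0,0,0,40]]
  ]
}}

```text
clock: 5.4
eef_pos: [527.1, 124.8, 235.3]
tcp_rot: [-3.141, 0.006, -2.414]
contact_force: [-1.0, -0.8, 0.1]
opening: 0.42
```

```bash
python3 st.py
```

```text
t 5.4 p [527.1 124.8 235.3] rpy [-180.     0.3 -138.3] q6 -118.7 open 0.42 F [-1.  -0.8  0.1] M [-0.01  0.07  0.06]
tool delta mm [0.1 0.7 2.3]
```

Emit:
{"method": "carry_out", "body": {
  "steps": [
    [[42,0,0,0,4],[42,0,0,0,8],[42,0,0,0,12],[42,0,0,0,16],[42,0,0,0,20],[42,0,0,0,24],[42,0,0,0,28],[42,0,0,0,32]]
  ]
}}

```text
clock: 6.2
eef_pos: [527.1, 124.9, 235.7]
tcp_rot: [3.139, 0.005, -2.975]
contact_force: [0.3, 0.2, -0.7]
opening: 0.42
```

```bash
python3 st.py
python3 - <<'E'
from h import *
for n in ('wrist',):
    im,K,D,T=cam(n)
    cv2.imwrite(f'pics/{n}4.png',im[:,:,::-1])
E
```

```text
t 6.2 p [527.1 124.9 235.7] rpy [ 179.9    0.3 -170.5] q6 -86.5 open 0.42 F [ 0.3  0.2 -0.7] M [-0.01  0.13  0.04]
tool delta mm [0.4 0.5 2.7]
```

View pics/wrist4.png

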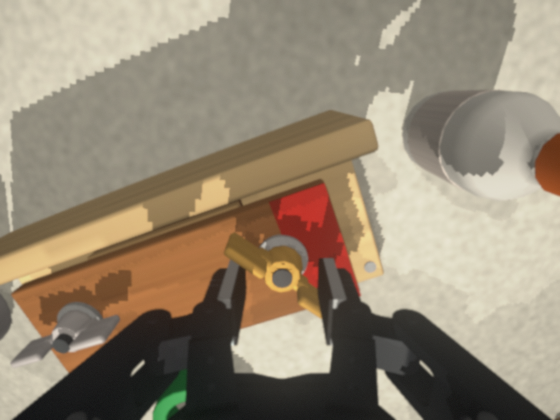

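Contact is made and the wings are turning, with a moment of about 0.04 N m. Continuing.

Emit:
{"method": "carry_out", "body": {
  "steps": [
    [[42,0,0,0.001,6],[42,0,0,0.002,12],[42,0,0,0.003,18],[42,0,0,0.003,24],[42,0,0,0.003,30],[42,0,0,0.003,36],[42,0,0,0.003,42],[42,0,0,0.003,48]]
  ]
}}

```text
clock: 7.05
eef_pos: [527.3, 125.0, 233.2]
tcp_rot: [3.135, 0.002, 2.463]
contact_force: [0.3, 0.1, -1.4]
opening: 0.422
```

```bash
python3 st.py
```

```text
t 7.05 p [527.3 125.  233.2] rpy [1.796e+02 1.000e-01 1.411e+02] q6 -38.1 open 0.422 F [ 0.3  0.1 -1.4] M [ 0.05  0.06 -0.01]
tool delta mm [ 0.7 -0.2  0.2]
```

Emit:
{"method": "carry_out", "body": {
  "steps": [
    [[42,0,0,0,6],[42,0,0,0,12],[42,0,0,0,18],[42,0,0,0,24],[42,0,0,0,30],[42,0,0,0,36],[42,0,0,0,42],[42,0,0,0,48]]
  ]
}}

```text
clock: 7.85
eef_pos: [527.3, 124.9, 233.5]
tcp_rot: [3.136, -0.003, 1.623]
contact_force: [-0.8, -1.7, -1.5]
opening: 0.424
```

```bash
python3 st.py
```

```text
t 7.85 p [527.3 124.9 233.5] rpy [179.7  -0.2  93. ] q6 10.0 open 0.424 F [-0.8 -1.7 -1.5] M [-0.23  0.02  0.06]
tool delta mm [ 0.5 -0.7  0.5]
```

Emit:
{"method": "carry_out", "body": {
  "steps": [
    [[42,0,0,0,6],[42,0,0,0,12],[42,0,0,0,18],[42,0,0,0,24],[42,0,0,0,30],[42,0,0,0,36],[42,0,0,0,42],[42,0,0,0,48]]
  ]
}}

```text
clock: 8.65
eef_pos: [527.1, 124.8, 233.7]
tcp_rot: [3.14, -0.006, 0.782]
contact_force: [-1.4, -0.7, -2.0]
opening: 0.419
```

```bash
python3 st.py
python3 - <<'E'
from h import *
for n in ('wrist',):
    im,K,D,T=cam(n)
    cv2.imwrite(f'pics/{n}5.png',im[:,:,::-1])
E
```

```text
t 8.65 p [527.1 124.8 233.7] rpy [179.9  -0.3  44.8] q6 58.2 open 0.419 F [-1.4 -0.7 -2. ] M [-0.17  0.19  0.05]
tool delta mm [-0.  -0.8  0.7]
```

View pics/wrist5.png

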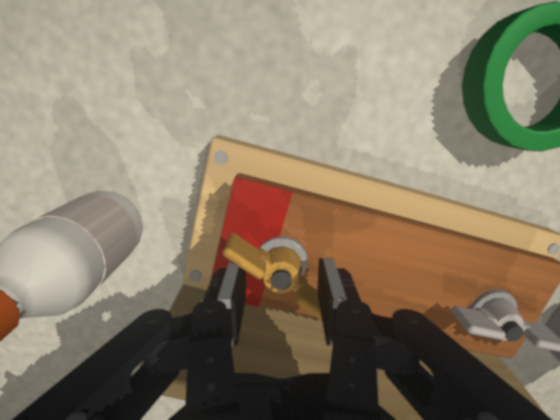

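The nut follows the fingers, and the forces stay below 3 N. Continuing to the wrist's range limit.

Emit:
{"method": "carry_out", "body": {
  "steps": [
    [[42,0,0,0,6],[42,0,0,0,12],[42,0,0,0,18],[42,0,0,0,24],[42,0,0,0,30],[42,0,0,0,36],[42,0,0,0,42],[42,0,0,0,48]]
  ]
}}

```text
clock: 9.5
eef_pos: [527.0, 124.8, 233.9]
tcp_rot: [-3.138, -0.005, -0.062]
contact_force: [-1.0, 1.0, -0.9]
opening: 0.422
```

```bash
python3 st.py
```

```text
t 9.5 p [527.  124.8 233.9] rpy [-179.8   -0.3   -3.6] q6 106.6 open 0.422 F [-1.   1.  -0.9] M [0.02 0.23 0.07]
tool delta mm [-0.4 -0.4  0.9]
```

Emit:
{"method": "carry_out", "body": {
  "steps": [
    [[42,0,0,0,6],[42,0,0,0,12],[42,0,0,0,18],[42,0,0,0,24],[42,0,0,0,30],[42,0,0,0,36],[42,0,0,0,42],[42,0,0,0,48]]
  ]
}}

```text
clock: 10.3
eef_pos: [527.0, 124.9, 234.2]
tcp_rot: [-3.135, -0.001, -0.901]
contact_force: [-0.1, 0.4, -1.2]
opening: 0.422
```

```bash
python3 st.py
python3 - <<'E'
from h import *
for n in ('wrist',):
    im,K,D,T=cam(n)
    cv2.imwrite(f'pics/{n}6.png',im[:,:,::-1])
E
```

```text
t 10.3 p [527.  124.9 234.2] rpy [-1.796e+02 -1.000e-01 -5.160e+01] q6 154.7 open 0.422 F [-0.1  0.4 -1.2] M [0.06 0.11 0.02]
tool delta mm [-0.6  0.1  1.2]
```

View pics/wrist6.png

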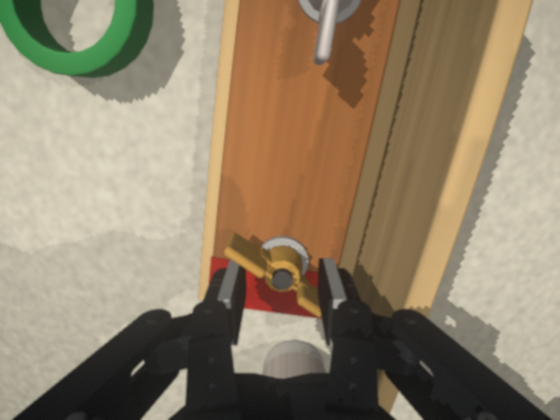

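Emit:
{"method": "carry_out", "body": {
  "steps": [
    [[42,0,0,0,-5],[42,0,0,0,-10],[42,0,0,-0.015,-15],[42,0,0,-0.03,-15],[42,0,0,-0.045,-20],[42,0,0,-0.045,-28],[42,0,0,-0.045,-36],[42,0,0,-0.045,-44]]
  ]
}}

```text
clock: 11.15
eef_pos: [527.1, 124.8, 279.9]
tcp_rot: [-3.137, -0.006, -0.129]
contact_force: [0.2, -0.4, 0.9]
opening: 0.422
```

Emit:
{"method": "carry_out", "body": {
  "steps": [
    [[42,0,0,0,-8],[42,0,0,0,-16],[42,0,0,0,-24],[42,0,0,0,-32],[42,0,0,0,-40],[42,0,0,0,-48],[42,0,0,0,-56],[42,0,0,0,-64]]
  ]
}}

```text
clock: 11.95
eef_pos: [527.4, 124.9, 280.5]
tcp_rot: [3.137, -0.007, 0.999]
contact_force: [-0.4, -0.4, 0.4]
opening: 0.415
```

Emit:
{"method": "carry_out", "body": {
  "steps": [
    [[42,0,0,0,-8],[42,0,0,0,-16],[42,0,0,0,-24],[42,0,0,0,-32],[42,0,0,0,-40],[42,0,0,0,-48],[42,0,0,0,-56],[42,0,0,0,-64]]
  ]
}}

```text
clock: 12.75
eef_pos: [527.6, 125.0, 281.0]
tcp_rot: [3.132, 0.001, 2.127]
contact_force: [0.7, 0.9, 0.3]
opening: 0.422
```

Emit:
{"method": "carry_out", "body": {
  "steps": [
    [[42,0,0,0,-8],[42,0,0,0,-16],[42,0,0,0,-24],[42,0,0,0,-32],[42,0,0,0,-40],[42,0,0,0,-43],[42,0,0,0,-43]]
  ]
}}

```text
clock: 13.45
eef_pos: [527.9, 125.0, 281.5]
tcp_rot: [3.135, 0.009, 2.882]
contact_force: [-0.1, -0.4, -0.4]
opening: 0.417
```

```bash
python3 st.py
python3 - <<'E'
from h import *
for n in ('wrist',):
    im,K,D,T=cam(n)
    cv2.imwrite(f'pics/{n}7.png',im[:,:,::-1])
E
```

```text
t 13.45 p [527.9 125.  281.5] rpy [179.6   0.5 165.1] q6 -62.1 open 0.417 F [-0.1 -0.4 -0.4] M [-0.03  0.04  0.02]
tool delta mm [ 1.7 -0.4 48.5]
```

View pics/wrist7.png

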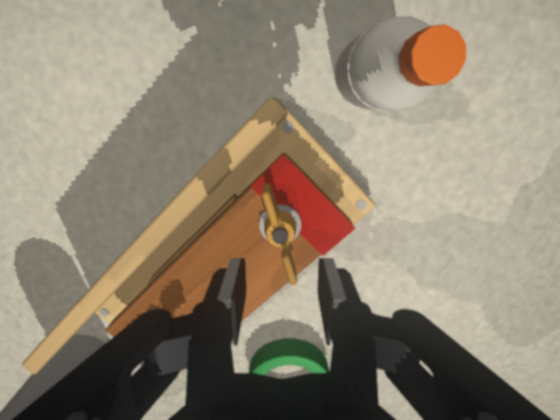

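Run:
```python
from h import *
im,K,D,T=cam('wrist')
p=plane([[266,188],[293,281]],K,D,T,73);d=p[1]-p[0];print(p,np.hypot(*d[:2]),np.degrees(np.arctan2(d[1],d[0])))
print(plane([[280,235]],K,D,T,68))
```

```text
[[493.88115744 125.39033251  73.        ]
 [556.91517272 125.11025179  73.        ]] 63.03463752332043 -0.25458218387914994
[[526.23863241 124.89785633  68.        ]]
```

Emit:
{"method": "carry_out", "body": {
  "steps": [
    [[42,0.001,0,0.01,0],[42,0.0017,-0.0004,0.02,0],[42,0.0017,-0.0004,0.03,0],[42,0.0017,-0.0004,0.04,0],[42,0.0017,-0.0004,0.049,0],[42,0.0017,-0.0004,0.05,6],[42,0.0017,-0.0004,0.05,12],[42,0.0017,-0.0004,0.05,18]]
  ]
}}

```text
clock: 14.35
eef_pos: [526.5, 125.3, 230.5]
tcp_rot: [3.133, 0.005, 2.56]
contact_force: [0.7, 0.3, -0.1]
opening: 0.424
```

```bash
python3 st.py
```

```text
t 14.35 p [526.5 125.3 230.5] rpy [179.5   0.3 146.7] q6 -43.6 open 0.424 F [ 0.7  0.3 -0.1] M [ 0.03 -0.    0.03]
tool delta mm [-0.1  0.1 -2.5]
```

Emit:
{"method": "carry_out", "body": {
  "steps": [
    [[42,0,0,0,4],[42,0,0,0,8],[42,0,0,0,12],[42,0,0,0,16],[42,0,0,0,20],[42,0,0,0,24],[42,0,0,0,29],[42,0,0,0,34]]
  ]
}}

```text
clock: 15.15
eef_pos: [526.5, 125.1, 229.8]
tcp_rot: [3.132, 0.0, 1.963]
contact_force: [0.3, -1.8, -1.2]
opening: 0.424
```

Emit:
{"method": "carry_out", "body": {
  "steps": [
    [[42,0,0,0,6],[42,0,0,0,12],[42,0,0,0,18],[42,0,0,0,24],[42,0,0,0,30],[42,0,0,0,36],[42,0,0,0,42],[42,0,0,0,48]]
  ]
}}

```text
clock: 15.95
eef_pos: [526.5, 125.0, 229.1]
tcp_rot: [3.136, -0.006, 1.121]
contact_force: [0.4, -0.9, -1.6]
opening: 0.414
```

Emit:
{"method": "carry_out", "body": {
  "steps": [
    [[42,0,0,0,6],[42,0,0,0,12],[42,0,0,0,18],[42,0,0,0,24],[42,0,0,0,30],[42,0,0,0,36],[42,0,0,0,41],[42,0,0,0,46]]
  ]
}}

```text
clock: 16.75
eef_pos: [526.5, 125.0, 228.4]
tcp_rot: [-3.141, -0.009, 0.315]
contact_force: [0.8, 1.0, -0.7]
opening: 0.423
```

```bash
python3 st.py
```

```text
t 16.75 p [526.5 125.  228.4] rpy [-180.    -0.5   18. ] q6 85.1 open 0.423 F [ 0.8  1.  -0.7] M [-0.06 -0.03  0.06]
tool delta mm [ 0.2 -0.3 -4.6]
```

Emit:
{"method": "carry_out", "body": {
  "steps": [
    [[42,0,0,-0.001,4],[42,0,0,-0.002,8],[42,0,0,-0.003,12],[42,0,0,-0.003,16],[42,0,0,-0.003,20],[42,0,0,-0.003,24],[42,0,0,-0.003,27],[42,0,0,-0.003,30]]
  ]
}}

```text
clock: 17.55
eef_pos: [526.5, 124.9, 230.7]
tcp_rot: [-3.137, -0.007, -0.211]
contact_force: [0.3, -0.7, -1.0]
opening: 0.42
```

```bash
python3 st.py
```

```text
t 17.55 p [526.5 124.9 230.7] rpy [-179.7   -0.4  -12.1] q6 115.2 open 0.42 F [ 0.3 -0.7 -1. ] M [ 0.02 -0.07  0.05]
tool delta mm [ 0.1 -0.4 -2.3]
```

Emit:
{"method": "carry_out", "body": {
  "steps": [
    [[42,0,0,0,1],[42,0,0,0,2],[42,0,0,0,3],[42,0,0,0,4],[42,0,0,0,5],[42,0,0,0,6]]
  ]
}}

```text
clock: 18.15
eef_pos: [526.5, 124.9, 230.6]
tcp_rot: [-3.137, -0.006, -0.317]
contact_force: [0.5, -0.4, -1.5]
opening: 0.421
```

```bash
python3 st.py;  python3 - <<'E'
from h import *
for n in ('wrist',):
    im,K,D,T=cam(n)
    cv2.imwrite(f'pics/{n}8.png',im[:,:,::-1])
E
```

```text
t 18.15 p [526.5 124.9 230.6] rpy [-179.7   -0.4  -18.2] q6 121.3 open 0.421 F [ 0.5 -0.4 -1.5] M [ 0.01 -0.02  0.  ]
tool delta mm [ 0.  -0.4 -2.4]
```

View pics/wrist8.png

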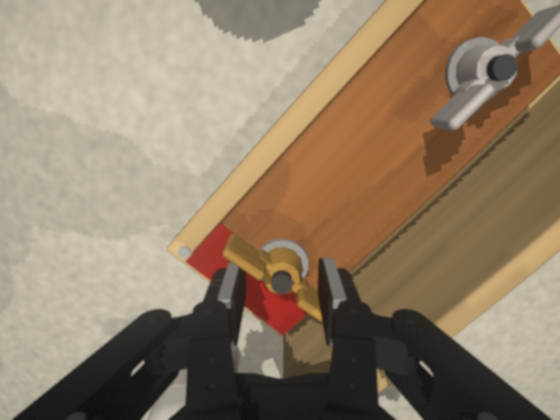

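Not yet at the stop, by my estimate about 4° short. Creeping on while watching the moment about z.

Emit:
{"method": "carry_out", "body": {
  "steps": [
    [[42,0,0,0,1],[42,0,0,0,2],[42,0,0,0,3]]
  ]
}}

```text
clock: 18.5
eef_pos: [526.4, 124.9, 230.7]
tcp_rot: [-3.136, -0.006, -0.372]
contact_force: [-0.0, -0.5, -2.2]
opening: 0.42
```

```bash
python3 st.py
```

```text
t 18.5 p [526.4 124.9 230.7] rpy [-179.7   -0.3  -21.3] q6 124.4 open 0.42 F [-0.  -0.5 -2.2] M [-0.03 -0.09  0.04]
tool delta mm [ 0.1 -0.4 -2.3]
```

Emit:
{"method": "carry_out", "body": {
  "steps": [
    [[42,0,0,0,1],[42,0,0,0,2],[42,0,0,0,2]]
  ]
}}

```text
clock: 18.8
eef_pos: [526.4, 124.9, 230.7]
tcp_rot: [-3.136, -0.006, -0.408]
contact_force: [-0.3, -1.0, -1.9]
opening: 0.419
```

```bash
python3 st.py
```

```text
t 18.8 p [526.4 124.9 230.7] rpy [-179.7   -0.3  -23.4] q6 126.5 open 0.419 F [-0.3 -1.  -1.9] M [-0.02 -0.05  0.01]
tool delta mm [ 0.  -0.5 -2.3]
```

Emit:
{"method": "carry_out", "body": {
  "steps": [
    [[42,0,0,0,1],[42,0,0,0,2],[42,0,0,0,2]]
  ]
}}

```text
clock: 19.1
eef_pos: [526.4, 124.9, 230.6]
tcp_rot: [-3.136, -0.006, -0.443]
contact_force: [0.5, 0.4, -1.9]
opening: 0.421
```

```bash
python3 st.py
```

```text
t 19.1 p [526.4 124.9 230.6] rpy [-179.7   -0.3  -25.4] q6 128.5 open 0.421 F [ 0.5  0.4 -1.9] M [ 0.01 -0.07  0.12]
tool delta mm [ 0.  -0.5 -2.4]
```

Emit:
{"method": "carry_out", "body": {
  "steps": [
    [[42,0,0,0,1],[42,0,0,0,2],[42,0,0,0,2]]
  ]
}}

```text
clock: 19.4
eef_pos: [526.4, 124.9, 230.6]
tcp_rot: [-3.136, -0.005, -0.479]
contact_force: [0.4, 0.7, -1.9]
opening: 0.421
```

```bash
python3 st.py;  python3 - <<'E'
from h import *
for n in ('wrist',):
    im,K,D,T=cam(n)
    cv2.imwrite(f'pics/{n}9.png',im[:,:,::-1])
E
```

```text
t 19.4 p [526.4 124.9 230.6] rpy [-179.7   -0.3  -27.4] q6 130.6 open 0.421 F [ 0.4  0.7 -1.9] M [ 0.02 -0.01  0.21]
tool delta mm [ 0.  -0.4 -2.3]
```

View pics/wrist9.png

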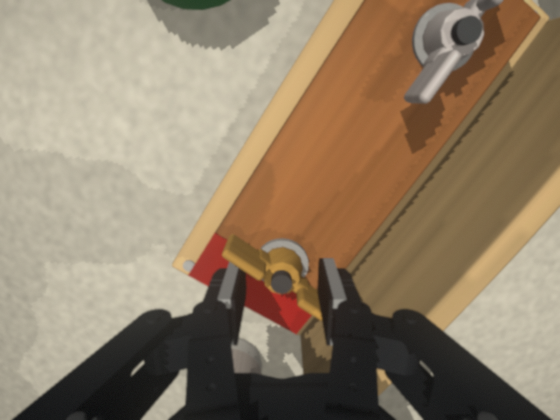

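The moment rises about 0.09 N m per 2°, so the rubber cushion is loading against the stop. One small nudge more, then back off and lift.

Emit:
{"method": "carry_out", "body": {
  "steps": [
    [[42,0,0,0,1],[42,0,0,0,1]]
  ]
}}

```text
clock: 19.65
eef_pos: [526.4, 124.9, 230.7]
tcp_rot: [-3.136, -0.005, -0.497]
contact_force: [0.4, 0.1, -2.4]
opening: 0.417
```

```bash
python3 st.py
```

```text
t 19.65 p [526.4 124.9 230.7] rpy [-179.7   -0.3  -28.5] q6 131.6 open 0.417 F [ 0.4  0.1 -2.4] M [-0.01 -0.08  0.22]
tool delta mm [ 0.  -0.5 -2.3]
```

Emit:
{"method": "carry_out", "body": {
  "steps": [
    [[42,0,0,0,-2],[42,0,0,0,-5],[42,0,0,0,-10],[42,0,0,0,-18],[42,0,0,-0.02,-20],[42,0,0,-0.045,-20],[42,0,0,-0.08,-20],[42,0,0,-0.12,-20]]
  ]
}}

```text
clock: 20.45
eef_pos: [525.0, 124.5, 351.2]
tcp_rot: [-3.138, -0.005, -0.148]
contact_force: [1.7, -0.1, 0.7]
opening: 0.418
```

```bash
python3 st.py;  python3 - <<'E'
from h import *
for n in ('wrist',):
    im,K,D,T=cam(n)
    cv2.imwrite(f'pics/{n}10.png',im[:,:,::-1])
E
```

```text
t 20.45 p [525.  124.5 351.2] rpy [-179.8   -0.3   -8.5] q6 111.6 open 0.418 F [ 1.7 -0.1  0.7] M [ 0.02 -0.04  0.06]
tool delta mm [  0.9  -0.7 118.3]
```

View pics/wrist10.png

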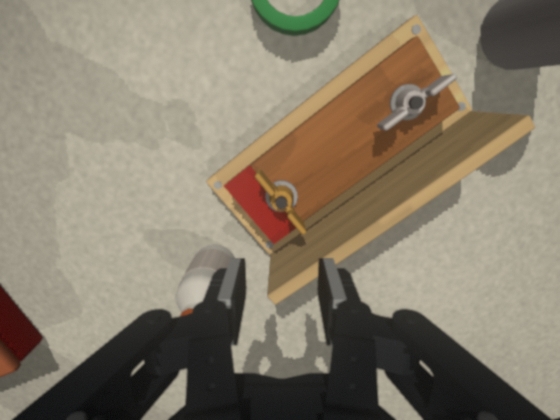

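Run:
```python
from h import *
im,K,D,T=cam('wrist')
cv2.imwrite('pics/w10c.png',cv2.resize(im[150:260,220:460],None,fx=3.3,fy=3.3,interpolation=cv2.INTER_CUBIC)[:,:,::-1])
hsv=cv2.cvtColor(im,cv2.COLOR_RGB2HSV)
print(hsv[184,267],hsv[222,298])
A=lambda p:np.degrees(np.arctan2(*(p[1]-p[0])[[1,0]]))
b=plane([[210,183],[416,17]],K,D,T,22);print('base edge',A(b), np.linalg.norm(b[1]-b[0]))
m=cv2.inRange(hsv,(18,150,120),(28,255,255));m[:150]=0;m[260:]=0;m[:,:240]=0;m[:,320:]=0
n,l,s,c=cv2.connectedComponentsWithStats(m);print(s[1:][s[1:,4]>15])
ys,xs=np.nonzero(m);P=plane(np.c_[xs,ys],K,D,T,73)[:,:2]
d=P-[526.6,125];rr=np.hypot(*d.T);k=(rr>14)&(rr<36);d=d[k]
w,v=np.linalg.eigh(d.T@d);print(k.sum(),'wing dir',np.degrees(np.arctan2(v[1,1],v[0,1]))%180)
st=plane([[281,203]],K,D,T,68);al=plane([[416,102]],K,D,T,68);print(st,al,np.linalg.norm(st-al),np.degrees(np.arctan2(*(st-al)[0][[1,0]]))-90)
```

```text
[ 18 153 152] [ 19 155 148]
base edge -59.98718938369542 236.89740963276364
[[260 177  47  58 437]]
234 wing dir 27.335181564215304
[[529.72039919 125.94520164  68.        ]] [[595.74151592  10.13739024  68.        ]] 133.30505254547703 29.68712229615835
```

View pics/w10c.png

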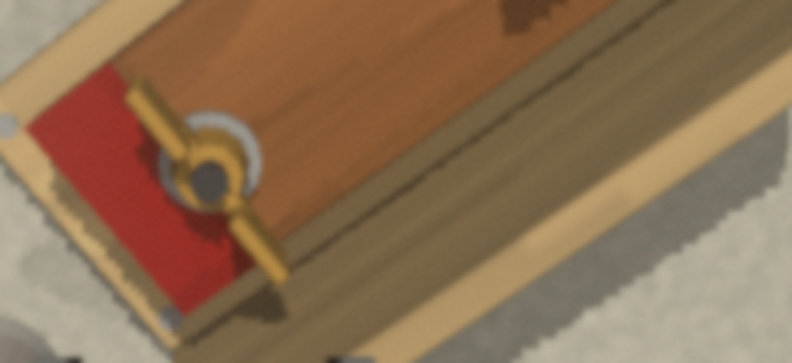

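```bash
python3 - <<'E'
from h import *
for n in ('top','scene'):
    im,K,D,T=cam(n);cv2.imwrite(f'pics/{n}11.png',im[:,:,::-1])
    a=cv2.cvtColor(cv2.imread(f'pics/{n}0.png'),cv2.COLOR_BGR2HSV);b=cv2.cvtColor(im,cv2.COLOR_RGB2HSV)
    for nm,lo,hi,roi in (('tape',(50,100,30),(80,255,255),(slice(130,320),slice(210,345))),('cap',(5,200,120),(14,255,255),(slice(150,290),slice(160,420)))):
        for h in (a,b):
            m=cv2.inRange(h,lo,hi)[roi];ys,xs=np.nonzero(m);print(n,nm,len(xs),xs.mean().round(1),ys.mean().round(1))
E
python3 st.py
```

```text
top tape 447 28.0 31.2
top tape 381 30.4 30.1
top cap 51 14.5 116.6
top cap 43 14.6 116.3
scene tape 1260 100.2 161.6
scene tape 1262 100.3 161.6
scene cap 84 243.8 21.0
scene cap 96 239.3 24.7
t 20.65 p [525.6 124.6 351.6] rpy [-179.7   -0.5   -8.5] q6 111.6 open 0.419 F [-0.5 -0.4 -0.7] M [ 0.    0.   -0.06]
tool delta mm [ -0.2  -0.2 118.6]
```

View pics/scene11.png

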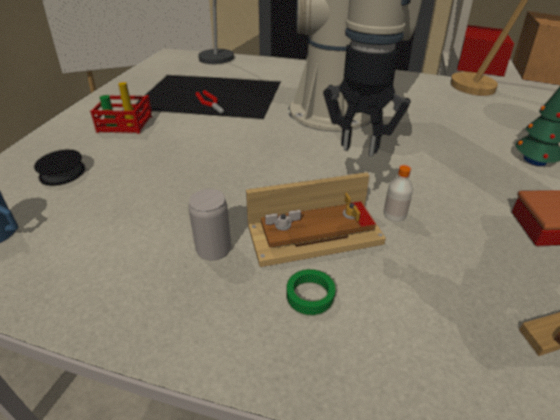

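The final scene view shows the can at (210,225), the glue bottle at (398,195) and the tape at (311,291), all where they started. The hand is clear and the wings lie along the press's x axis. The small colour-mask shifts come from partial occlusion and from the mask picking up brass pixels.

```bash
python3 -c "
from rig import workorder
print(workorder.sign_off())"
```

```text
the job is handed in; nothing more can be done
None
```

The brass wing nut is run down to its stop by my measurements, the hand is clear, and the job is handed in at about 20.7 s. The sign-off reports no verdict.

**What I did:** I centred the partly open fingers over the nut and pushed both wings round by spinning the tool clockwise. It took two strokes, with a lift and a spin back between them. The nut turned about 434° in all, from roughly 1.86 rad. The jaws were never closed on it.

**Last checks:**
- **At the stop:** the moment about the axis rose from about 0.04 to 0.22 N m at the end. That is about 8 N at the wings, well under the 30 N limit.
- **Wing angle:** after lifting off, the wings measured 27.3° in the world, against 29.2° to 29.7° for the press's x axis. That is on or about 2° past the stop, which is within measuring error.
- **Can, glue bottle and tape roll:** in the scene view all three stand upright where they started. The tape's colour mask is unchanged there, and the glue cap's is unchanged in the top view. I checked the can by eye only.

**Checks that disagreed:**
- Two other mask centres shifted by 2 to 6 pixels: the tape's in the top view and the cap's in the scene view. I put this down to the arm partly hiding the tape and to brass pixels in the cap mask.
- The last wrist picture, taken just after the lift, placed the stud about 3 mm from my first estimate. I did not resolve that.

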